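# Re-seat a clipped chamber slide on a microscope stage plate

## Robot

A 6-joint arm with a two-finger parallel gripper is mounted at the origin on the work surface. World frame = base frame: x ahead of the robot, y to its left, z up, the work surface at z = 0. Lengths are in mm, angles in degrees, forces in N, time in s.
With the tool pointing down it reaches from about 300 to 850 mm from the base axis. Payload 4.2 kg.
Tool frame: the origin (TCP) lies at the very end of the fingers, on their centre line; the grasp point (between the pads) lies 19 mm behind it (env.grasp_offset is the distance from the TCP to the grasp point, in mm); z points along the fingers, y is the line along which they close (so a half turn about z gives the same grasp; the last joint's range is limited). The gripper opens to 91 mm and grips with 3 to 60 N. Pads are 32 mm wide; open, the fingers measure 118 mm over their backs; the gripper's body (76 mm by 178 mm) begins 60 mm behind the grasp point.
Start: joints at [-67.437, 18.312, 89.639, -0, 72.044, -1.146], TCP at [231.208, -526.487, 190.876] pointing down, gripper open.
Joint ranges: [-177.97, 177.97], [-48.28, 115.42], [12.27, 149.76], [-77.06, 257.06], [2.81, 150.46], [-146.56, 146.56]. Speed limits (degrees/s): [147.25, 147.25, 180, 180, 180, 180].

## Interface

Orientations are given as [roll, pitch, yaw] about the fixed x, y, z axes, in that order (R = Rz(yaw) Ry(pitch) Rx(roll)).
In Python, from workcell import env, eyes gives the robot as it stands.
- The arm moves only by the tool send_rows, never from a script. Its arguments are lists of equal length, an entry for each row: "grip": the opening, from -1 (shut) to 1 (fully open), so that 0 is half open; "xyz": the shift along the world's x, y, z in m, a list of three; "yaw": the turn about the world's z in degrees. A call has 1 to 8 rows; each row is the pose to reach, as a shift and turn from the pose commanded when the call began; what a row does not reach only later rows make up. A row lasts 1/12 s, in which the tool goes at most 41.7 mm and 7.16 degrees, less where a joint would pass 70% of its speed; a pose out of reach is approached as far as the arm can. A call with a gripper value outside its range is refused whole. The fingers move at their own pace and stop on an object; "grip_force" is the grip in N (left out, the last holds). Time passes only in rows, so rows that repeat a pose let the fingers close. It gives the time, the measured TCP pose, the force, the opening and the grip force at its end, in the units of the state.
- env.state(): the state, without advancing time (a new reading comes with each control period).
- eyes.grab_frame(name): name is "scene" or "top"; returns a dict with "frame" (384x512x3 uint8, red, green, blue), "fx", "fy", "cx", "cy" (pixels), "pose" (4x4, takes a point from camera to world coordinates). Camera axes: x right, y down, z forward; pixel columns grow to the right and rows downward; lengths in mm; the calibration is good to about 2 mm. A picture is of the moment at which its call begins. There is no depth.
- env.job_done(): hands the job in; it is judged then, once.
The state is a dict: "time_s": time; "qpos": joint angles; "qvel": joint speeds; "effort": joint torques, N m; "ee_pos": TCP position; "ee_rot": TCP orientation; "force": force on the tool from outside, world axes, zero at the start; "torque": the same for the moment, N m; "gripper_width": finger opening in mm; "gripper_force": force on a finger pad.
Only numpy, scipy, OpenCV 4.12 (cv2) and the standard library are available. Lean on these libraries where they do the work, as an engineer would, in place of code of your own. Each camera call takes 0.05 s, during which the arm holds its last target. There are 200 camera calls.

## Task

The chamber slide on the black stage plate is clipped down short of its end stop, so its wells are not over the viewing window. Swing the spring clip well clear of the slide by its red knob (about three quarters of its travel or more), push the slide along its channel until it is fully home against the blue end stop, and only then swing the clip back so that its toe rests on the slide's yellow band. Keep the slide flat in its channel and do not disturb the other things.

Things in the scene. Friction and masses are not known exactly. Their poses are not given: they have to be found in the camera images.
- stage: Black stage plate, 160 (x) by 220 (y) mm, on four pillars, fixed; flat top 60 mm above the bench. Origin on the bench under its centre, z up. The slide channel runs along y, centre line at x = +45 mm, between two aluminium rails 2.4 mm high (y -75 to +50), 39 mm apart. The blue stop closes its +y end. A round 28 mm viewing window lies at x = 45, y = 24 mm.
- slide: Loose chamber slide, about 60 g: white base 36 (x) by 90 (y) by 5 mm. Origin at the underside's centre; y along it, towards the stop. A clear well block with pale orange contents stands on its +y half, 30 mm wide, y +1 to +41, up to 19 mm high; the -y half is a bare flat top. Starts 10 to 20 mm short of the stop, toe on its bare half. Home: its +y end touches the stop (origin at stage y = +3 mm).
- band (a point): Centre of the yellow band across the slide's bare top face (16 mm along the slide by 30 mm across; slide y -41 to -25 mm).
- wells_face (a point): Centre of the well block's upright face (30 mm wide, 14 mm high) that looks along the slide's -y: it can be pushed towards the end stop.
- stop_face (a point): Middle of the blue end stop's inner face, at its foot on the plate's top (stage x = 45, y = 48 mm). The stop is 6 mm high, 45 mm wide.
- clip_pivot (a point): The clip's brass pivot screw axis, at the level of the plate's top (stage x = -15, y = -30 mm).
- clip (a joint): Clip angle about its pivot screw. 0: leaf straight across the channel (stage +x), toe at stage x 45, y -30 mm; grows clockwise from above as the toe swings to stage -y, off the slide's end. Range -0.3 to 1.6 rad; starts near 0. Friction (0.05 N m) keeps it where left. The toe springs up 2.5 mm onto the slide, pressing with 1 to 3 N; crossing the slide's end edge takes a few newtons at the knob.
- clip_knob (a point): Upright red knob, 12 mm diameter, from 6 to 33 mm above the plate; this point is on its axis, 20 mm above the plate. On a rigid bent tail, 45 mm from the pivot, across the pivot from the slide: in the stage's frame the direction pivot to knob is (-cos(q-0.75), sin(q-0.75)) at clip angle q. Pushed towards stage +y it swings the clip clear, towards -y on.
- clip_toe (a point): Underside of the clip's toe, a rounded steel foot (10 mm wide) 60 mm from the pivot, under the end of the steel leaf (11 mm wide, about 12 mm above the plate).
- spare_slide: Bystander: a second chamber slide with green contents, 36 by 90 by 19 mm, lying on the bench; not to be used. Origin at the centre of its underside.
- petri_dish: Bystander: clear dish, 90 mm diameter, 14 mm high, on the bench beside the stage plate's +y end. Origin at the centre of its underside.
- lens_cap: Bystander: grey round cap, 28 mm diameter, 14 mm high, standing on the stage plate's near +y corner. Origin at the centre of its underside.
- calculator: Bystander: black calculator, 130 by 100 by 16 mm. Origin at the centre of its underside.
- pen_cup: Bystander: white cup of pens, 72 mm diameter, about 140 mm high with the pens. Origin at the centre of its underside.
- reagent_bottle: Bystander: bottle, 64 mm diameter, 130 mm high. Origin at the centre of its underside.
- tip_box: Bystander: blue box, 85 by 125 by 60 mm. Origin at the centre of its underside.

How it is judged (in metres and radians):
On the way, in this order (a step that is already met when the one before it is completed fails the run):
1. the clip is swung clear of the slide (joint above 1.1 rad) (value of joint clip above 1.1 rad), for 0.2 s.
2. with the clip still clear, the slide is fully home against the stop (within 2.5 mm) (y of slide in the frame of stage above 0.0005 m and z of slide in the frame of stage below 0.063 m and value of joint clip above 1.1 rad), for 0.2 s.
At the end, for the whole second after the job is handed in: The slide lies flat in its channel within 2.5 mm of the end stop, and the middle of the clip's toe rests on its yellow band (within the band's 16 mm along the slide and 15 mm either side of its middle), everything at rest (y of slide in the frame of stage above 0.0005 m and z of slide in the frame of stage below 0.063 m and y of clip_toe in the frame of slide between -0.041 and -0.025 m and x of clip_toe in the frame of slide between -0.015 and 0.015 m and z of clip_toe in the frame of slide between 0.0035 and 0.0065 m and angle between slide's own z axis and vertical below 0.05 rad and linear speed of slide below 0.01 m/s and velocity of joint clip between -0.05 and 0.05 rad/s); the robot touches nothing.
It fails at once if the slide is tipped or lifted out of its channel (angle between slide's own z axis and vertical above 0.25 rad or z of slide in the frame of stage above 0.07 m).
It fails at once if one of the other things is moved by more than 25 mm (distance of any of spare_slide, petri_dish, lens_cap, calculator, pen_cup, reagent_bottle, tip_box from where it was at the start of the episode above 0.025 m).
It also fails if it takes over 67 s, if anything falls off the work surface, if the arm or the gripper's body presses on something with over 40 N, if the wrist force passes 120 N, or if a joint passes its speed limit or range.

## Working session

There is one attempt and no reset: what is moved stays moved. The work goes in short steps, Python scripts to look and compute and a tool call to move; the robot and the scene stay as the last step left them, time stands still between calls to the robot, and variables do not carry over. Pictures are saved under pics/ and viewed, at most 10 in all, crops included, and the job is handed in when it is done.

Besides the shell and the picture viewer there is one more tool, called after ">>>" by a JSON object that holds its "method" and its "body", one argument or row to a line. send_rows: Moves the arm, as the interface text tells. Its arguments: {"type":"object","properties":{"grip":{"type":"array"},"xyz":{"type":"array"},"yaw":{"type":"array"},"grip_force":{"type":"number"}},"required":["grip","xyz","yaw"]}

```bash
mkdir -p pics; cat > h.py <<'E'
import numpy as np, cv2
from workcell import env, eyes
def grab(n,save=None):
    f=eyes.grab_frame(n)
    if save: cv2.imwrite('pics/'+save,f['frame'][:,:,::-1])
    return f
def ray(f,u,v):
    P=np.array(f['pose']);d=P[:3,:3]@np.array([(u-f['cx'])/f['fx'],(v-f['cy'])/f['fy'],1.]);return P[:3,3],d
def plane(f,u,v,z):
    o,d=ray(f,u,v);return o+d*(z-o[2])/d[2]
def tri(f1,p1,f2,p2):
    o1,d1=ray(f1,*p1);o2,d2=ray(f2,*p2)
    s=np.linalg.lstsq(np.c_[d1,-d2],o2-o1,rcond=None)[0]
    a,b=o1+s[0]*d1,o2+s[1]*d2
    return (a+b)/2,np.linalg.norm(a-b)
def proj(f,p):
    P=np.array(f['pose']);c=P[:3,:3].T@(np.asarray(p,float)-P[:3,3])
    return np.array([f['fx']*c[0]/c[2]+f['cx'],f['fy']*c[1]/c[2]+f['cy']])
E
python3 - <<'E'
from h import *
for n in('scene','top'):
    f=grab(n,n+'0.png');print(n,f['fx'],f['cx'],f['cy'],np.round(f['pose'],3).tolist())
s=env.state();print(s['time_s'],s['ee_pos'],s['ee_rot'],s['force'],s['gripper_width'])
E
```

```text
scene 483.2007087394259 251.4241096504329 186.81024540648843 [[-0.5, 0.561, -0.659, 1507.301], [0.866, 0.304, -0.398, 611.581], [-0.023, -0.77, -0.638, 1096.481], [0.0, 0.0, 0.0, 1.0]]
top 499.3036246244013 250.43561442512873 191.0563906025818 [[0.016, -0.988, 0.156, 198.226], [-1.0, -0.016, -0.002, -9.998], [0.005, -0.156, -0.988, 1823.52], [0.0, 0.0, 0.0, 1.0]]
0.1 [ 231.00316362 -526.00911449  190.09201701] [-1.79906486e+02 -1.79432649e-03  2.37065836e+01] [ 0.66020641 -1.5792916  -0.46676032] 91.13707838136091
```

View pics/scene0.png

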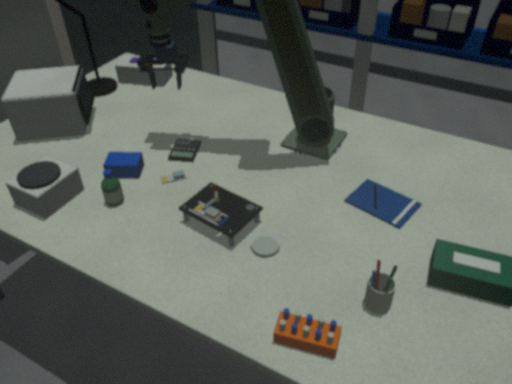

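View pics/top0.png

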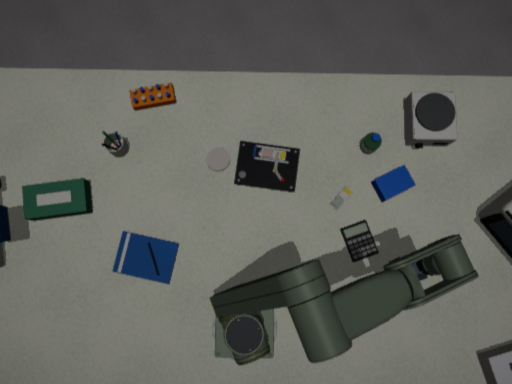

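The stage is at about (222,213) in scene and (267,166) in top. The lens cap is on its near left corner, (242,175) in top, and the red knob is near (282,179) in top. I'll enlarge both.

```bash
python3 - <<'E'
from h import *
a=cv2.imread('pics/scene0.png')[175:250,170:275]; b=cv2.imread('pics/top0.png')[135:200,225:310]
a=cv2.resize(a,(735,525),interpolation=cv2.INTER_CUBIC);b=cv2.resize(b,(765,585),interpolation=cv2.INTER_CUBIC)
for im,k,u0,v0 in((a,7,170,175),(b,9,225,135)):
    for u in range(u0,u0+110,10): cv2.putText(im,str(u),((u-u0)*k,10),0,.35,(0,0,255),1);cv2.line(im,((u-u0)*k,12),((u-u0)*k,18),(0,0,255),1)
    for v in range(v0,v0+80,10): cv2.putText(im,str(v),(0,(v-v0)*k+4),0,.35,(0,0,255),1)
cv2.imwrite('pics/sc1.png',a);cv2.imwrite('pics/tc1.png',b)
E
```

```text
(no output)
```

View pics/sc1.png

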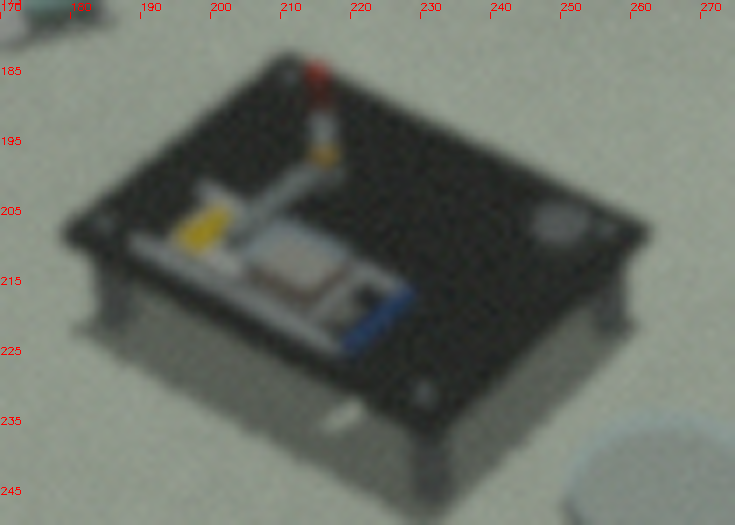

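View pics/tc1.png

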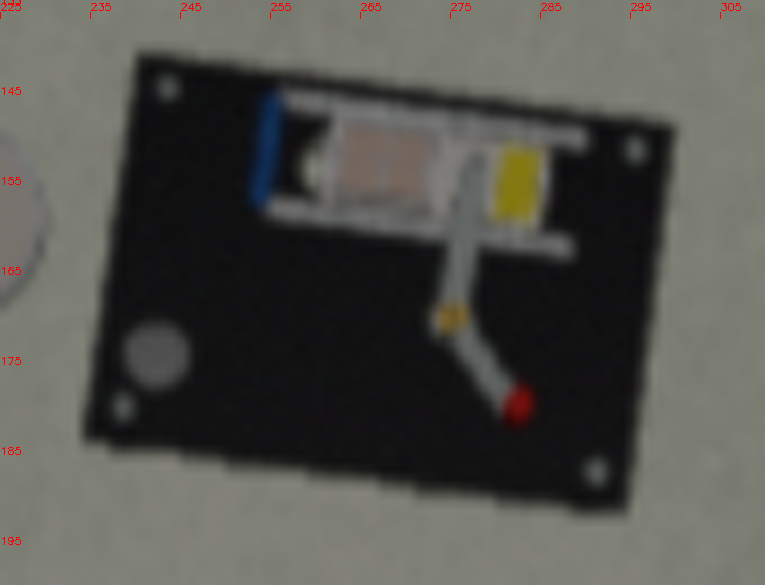

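Both views agree. In top, the plate corners are about (240,141), (300,149), (294,192) and (234,184). The knob is at (282,180), the pivot at (275,170), the band at (282,155) and the blue stop at (254,151). Next I'll measure with masks.

```bash
cat >> h.py <<'E'
def hsv(f): return cv2.cvtColor(f['frame'],cv2.COLOR_RGB2HSV)
def blob(f,lo,hi,box):
    m=cv2.inRange(hsv(f),lo,hi);k=np.zeros_like(m);u0,v0,u1,v1=box;k[v0:v1,u0:u1]=m[v0:v1,u0:u1]
    n,l,st,c=cv2.connectedComponentsWithStats(k);i=1+np.argmax(st[1:,4]);return c[i],st[i,4],(l==i).astype(np.uint8)
RED=((0,120,60),(12,255,255));YEL=((22,120,80),(35,255,255));BLU=((105,100,40),(125,255,255))
BT=(225,135,310,200);BS=(170,175,275,250)
E
python3 - <<'E'
from h import *
T=grab('top');S=grab('scene')
# plate: dark mask, fill, quad, top view
for n,f,B in(('top',T,BT),('scene',S,BS)):
    c,a,m=blob(f,(0,0,0),(180,255,65),B)
    cs,_=cv2.findContours(m,0,1);h=cv2.convexHull(max(cs,key=cv2.contourArea))
    q=cv2.approxPolyDP(h,4,True)[:,0];print(n,a,q.tolist())
    if n=='top':
        r=cv2.minAreaRect(h);bp=cv2.boxPoints(r)
        W=np.array([plane(T,u,v,60) for u,v in bp]);print(W.round(1).tolist())
        print('sides',[np.linalg.norm(W[i]-W[i-1]).round(1) for i in range(4)],'centre',W.mean(0).round(1))
R={}
for n,k in(('red',RED),('yel',YEL),('blu',BLU)):
    a=blob(T,*k,BT);b=blob(S,*k,BS);p,e=tri(T,a[0],S,b[0]);print(n,a[0],a[1],b[0],b[1],p.round(1),e.round(1))
print('tri lenscap etc')
k=lambda U,V,s,u0,v0:((U+.5)/s-.5+u0,(V+.5)/s-.5+v0)
for n,pt,ps in(('C+x+y',(137,55),(430,432)),('C+x-y',(675,125),(65,232)),('C-x+y',(85,440),(650,232)),('C-x-y',(627,512),(290,55)),('pivot',(453,317),(324,152)),('knob',(518,405),(318,80))):
    p,e=tri(T,k(*pt,9,225,135),S,k(*ps,7,170,175));print(n,p.round(1),e.round(1))
E
```

```text
top 2067 [[240, 141], [299, 149], [294, 190], [234, 183]]
[[501.6, 46.4, 60.0], [662.6, 28.4, 60.0], [635.9, -191.3, 60.0], [475.6, -170.2, 60.0]]
sides [np.float64(218.2), np.float64(162.0), np.float64(221.3), np.float64(161.7)] centre [569.  -71.7  60. ]
scene 1733 [[180, 207], [212, 184], [261, 208], [257, 220], [230, 241], [186, 216]]
red [282.2 179.5] 10 [214.75 185.75] 4 [ 516.2 -126.7   87.6] 2.0
yel [282.0625 155.0625] 32 [198.73684211 207.31578947] 19 [ 610.  -127.4   66. ] 2.9
blu [254.17647059 151.17647059] 34 [223.51612903 220.32258065] 31 [622.4 -26.2  65.5] 1.8
tri lenscap etc
C+x+y [662.9  26.3  57.2] 2.7
C+x-y [ 636.4 -189.8   58.6] 0.6
C-x+y [504.4  45.   55.2] 0.4
C-x-y [ 478.3 -171.    57.6] 0.4
pivot [ 552.  -100.3   79.9] 0.6
knob [ 516.  -126.2   86.6] 1.5
```

The stage centre is at about (570,-72) and its yaw is about -7°. The knob, pivot and stop triangulations all match the text's geometry with q≈0, and the slide origin is at about stage y -16. I'll straddle the knob with the fingers, closing line along stage y.

>>> {"method": "send_rows", "body": {
  "grip": [-0.5,-0.5,-0.5,-0.5,-0.5,-0.5,-0.5,-0.5],
  "xyz": [
    [0.018,0.025,0],
    [0.036,0.05,0],
    [0.053,0.075,0],
    [0.071,0.1,0],
    [0.089,0.125,0],
    [0.107,0.15,0],
    [0.124,0.175,0],
    [0.142,0.2,0]
  ],
  "yaw": [-3.8,-7.7,-11.5,-15.4,-19.2,-23,-26.9,-30.7]
}}

```text
time_s: 0.87
ee_pos: [373.6, -325.1, 190.8]
ee_rot: [180.0, 0.0, -7.2]
force: [0.8, -0.6, -0.8]
gripper_width: 40.9
gripper_force: 0.0
```

>>> {"method": "send_rows", "body": {
  "grip": [-0.5,-0.5,-0.5,-0.5,-0.5,-0.5,-0.5,-0.5],
  "xyz": [
    [0.018,0.025,0],
    [0.036,0.05,0],
    [0.053,0.075,0],
    [0.071,0.1,0],
    [0.1,0.14,0],
    [0.124,0.175,0],
    [0.142,0.2,0],
    [0.142,0.2,0]
  ],
  "yaw": [0,0,0,0,0,0,0,0]
}}

```text
time_s: 1.53
ee_pos: [518.7, -121.2, 190.6]
ee_rot: [-179.8, -0.1, -6.7]
force: [0.3, -0.4, 0.4]
gripper_width: 23.2
gripper_force: 0.0
```

>>> {"method": "send_rows", "body": {
  "grip": [-0.5,-0.5,-0.5,-0.5,-0.5,-0.5],
  "xyz": [
    [0,0,-0.02],
    [0,0,-0.045],
    [0,0,-0.07],
    [0,0,-0.075],
    [0,0,-0.075],
    [0,0,-0.075]
  ],
  "yaw": [0,0,0,0,0,0]
}}

```text
time_s: 2.03
ee_pos: [515.6, -126.9, 116.6]
ee_rot: [180.0, -0.0, -7.0]
force: [0.7, 0.2, -0.2]
gripper_width: 22.2
gripper_force: 0.0
```

>>> {"method": "send_rows", "body": {
  "grip": [-0.5,-0.5,-0.5,-0.5,-0.5,-0.5,-0.5,-0.5],
  "xyz": [
    [0,0,-0.01],
    [0,0,-0.018],
    [0,0,-0.022],
    [0,0,-0.026],
    [0,0,-0.03],
    [0,0,-0.034],
    [0,0,-0.038],
    [0,0,-0.038]
  ],
  "yaw": [0,0,0,0,0,0,0,0]
}}

```text
time_s: 2.7
ee_pos: [514.7, -126.3, 77.1]
ee_rot: [-180.0, 0.1, -7.0]
force: [-0.5, 0.1, -0.4]
gripper_width: 22.6
gripper_force: 0.0
```

```bash
python3 - <<'E'
from h import *
f=grab('scene','sc2.png');a=cv2.imread('pics/sc2.png')[150:240,165:285]
cv2.imwrite('pics/sc2c.png',cv2.resize(a,None,fx=6,fy=6,interpolation=cv2.INTER_CUBIC))
E
```

```text
(no output)
```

View pics/sc2c.png

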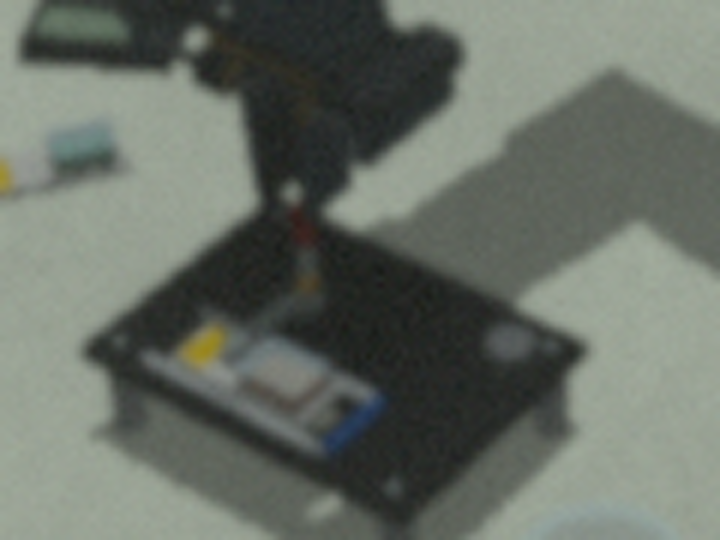

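The knob is between the fingers with no contact. I'll swing it along its arc.

>>> {"method": "send_rows", "body": {
  "grip": [-0.5,-0.5,-0.5,-0.5,-0.5,-0.5,-0.5,-0.5],
  "xyz": [
    [0.0006,0.005,0],
    [-0.001,0.009,0],
    [-0.003,0.0125,0],
    [-0.005,0.017,0],
    [-0.007,0.0213,0],
    [-0.0075,0.025,0],
    [-0.008,0.029,0],
    [-0.008,0.033,0]
  ],
  "yaw": [0,0,0,0,0,0,0,0]
}}

```text
time_s: 3.42
ee_pos: [507.1, -93.0, 78.0]
ee_rot: [180.0, -0.0, -7.0]
force: [-0.0, -0.3, -0.1]
gripper_width: 22.9
gripper_force: 0.0
```

>>> {"method": "send_rows", "body": {
  "grip": [-0.5,-0.5,-0.5,-0.5,-0.5,-0.5,-0.5,-0.5],
  "xyz": [
    [0.0003,0.004,0],
    [0.001,0.0075,0],
    [0.0018,0.011,0],
    [0.003,0.015,0],
    [0.0049,0.019,0],
    [0.008,0.0235,0],
    [0.0113,0.028,0],
    [0.0113,0.028,0]
  ],
  "yaw": [0,0,0,0,0,0,0,0]
}}

```text
time_s: 4.08
ee_pos: [519.5, -64.7, 77.9]
ee_rot: [-180.0, -0.0, -6.9]
force: [-0.1, -0.7, -0.5]
gripper_width: 22.7
gripper_force: 0.0
```

>>> {"method": "send_rows", "body": {
  "grip": [-0.5,-0.5,-0.5,-0.5,-0.5,-0.5],
  "xyz": [
    [0,0,0],
    [0,0,0],
    [0,0,0.02],
    [0,0,0.05],
    [0,0,0.083],
    [0,0,0.113]
  ],
  "yaw": [0,0,0,0,0,0]
}}

```text
time_s: 4.58
ee_pos: [518.2, -65.7, 192.4]
ee_rot: [180.0, 0.0, -7.0]
force: [0.4, -0.3, 0.4]
gripper_width: 23.0
gripper_force: 0.0
```

```bash
python3 - <<'E'
from h import *
S=grab('scene','sc3.png');a=cv2.imread('pics/sc3.png')[150:240,165:285]
cv2.imwrite('pics/sc3c.png',cv2.resize(a,None,fx=6,fy=6,interpolation=cv2.INTER_CUBIC))
c,n,_=blob(S,*RED,BS);print(c,n,plane(S,*c,87))
c,n,_=blob(S,*YEL,BS);print(c,n,plane(S,*c,65))
E
```

```text
Traceback (most recent call last):
  File "h.py", line 22, in blob
    n,l,st,c=cv2.connectedComponentsWithStats(k);i=1+np.argmax(st[1:,4]);return c[i],st[i,4],(l==i).astype(np.uint8)
                                                     ~~~~~~~~~^^^^^^^^^^
ValueError: attempt to get argmax of an empty sequence
```

View pics/sc3c.png

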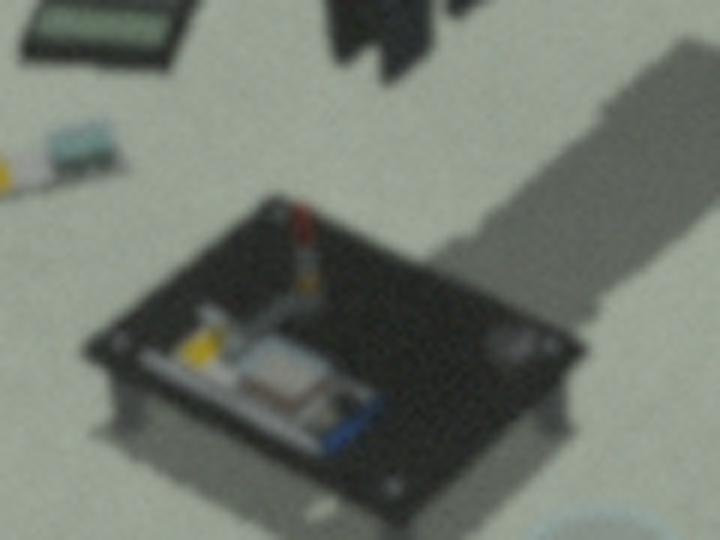

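The clip did not move: the knob is still at about (215,187) in scene, so the fingers missed it. I'll check the TCP projection against the seen fingertips.

```bash
python3 - <<'E'
from h import *
S=grab('scene');T=grab('top')
p=env.state()['ee_pos'];print(p,'scene',proj(S,p),'crop',(proj(S,p)-[165,150])*6,'top',proj(T,p))
old=[514.7,-126.3,77.1];print('old tcp crop',(proj(S,old)-[165,150])*6,'knob',[(proj(S,[515.5,-126.4,z])-[165,150])*6 for z in(66,93)])
im=S['frame'][:,:,::-1];a=im[120:210,180:270];cv2.imwrite('pics/sc4.png',cv2.resize(a,None,fx=6,fy=6,interpolation=cv2.INTER_CUBIC))
print([h.tolist() for h in hsv(S)[184:192,213:218]])
E
```

```text
[520.00388471 -65.93444585 193.45763922] scene [228.32950996 166.04084204] crop [379.97705975  96.24505225] top [266.37158257 172.23370167]
old tcp crop [303.73381532 228.0489279 ] knob [array([304.2015705 , 244.21550506]), array([300.73390886, 206.50448988])]
[[[16, 41, 80], [10, 61, 92], [10, 58, 102], [14, 39, 112], [30, 22, 129]], [[3, 46, 61], [6, 111, 71], [4, 96, 82], [8, 70, 88], [18, 26, 97]], [[5, 31, 50], [4, 97, 63], [10, 118, 65], [6, 100, 66], [11, 50, 72]], [[0, 26, 50], [3, 88, 58], [5, 101, 63], [8, 123, 60], [7, 59, 56]], [[5, 36, 42], [4, 96, 56], [6, 119, 58], [3, 89, 60], [5, 54, 52]], [[15, 24, 43], [8, 93, 55], [3, 90, 62], [6, 108, 59], [9, 66, 50]], [[23, 53, 43], [5, 64, 52], [0, 62, 62], [8, 67, 57], [8, 56, 55]], [[40, 17, 44], [18, 25, 52], [11, 33, 61], [15, 32, 64], [17, 32, 55]]]
```

View pics/sc4.png

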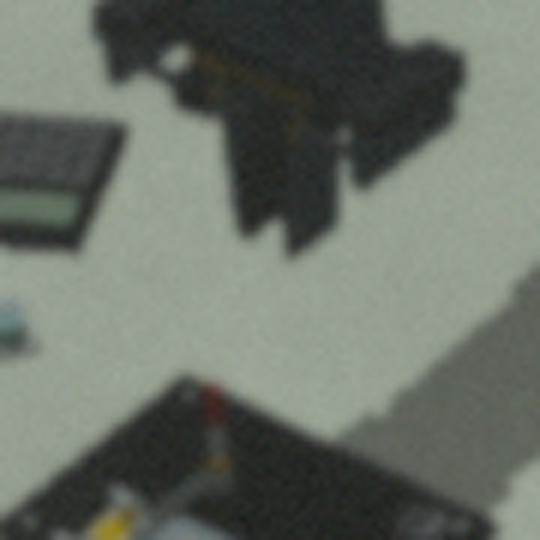

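```bash
python3 - <<'E'
from h import *
S=grab('scene');p=env.state()['ee_pos'];th=np.radians(-7);R=np.array([[np.cos(th),-np.sin(th),0],[np.sin(th),np.cos(th),0],[0,0,1]])
print(p,env.grasp_offset)
for o in([16,24.5,0],[-16,24.5,0],[16,-11,0],[16,11,0]):
    print(o,((proj(S,p+R@np.array(o,float))-[180,120])*6).round(0))
b=proj(S,p)
for d in np.eye(3)*10: print(d,(6*(proj(S,p+d)-b)).round(1))
T=grab('top');c=proj(T,p).round().astype(int);print(c)
cv2.imwrite('pics/t5.png',cv2.resize(T['frame'][120:220,210:330,::-1],None,fx=6,fy=6,interpolation=cv2.INTER_CUBIC))
c,n,_=blob(T,(0,90,45),(12,255,255),BT);print('knob',c,n)
E
```

```text
[518.60375757 -65.73463324 191.47973521] 18.8
[16, 24.5, 0] [309. 310.]
[-16, 24.5, 0] [348. 279.]
[16, -11, 0] [256. 286.]
[16, 11, 0] [289. 301.]
[10.  0.  0.] [-10.3  10.4]
[ 0. 10.  0.] [16.4  5.6]
[ 0.  0. 10.] [ -1.  -15.5]
[266 173]Traceback (most recent call last):
  File "<stdin>", line 10, in <module>
  File "h.py", line 22, in blob
    n,l,st,c=cv2.connectedComponentsWithStats(k);i=1+np.argmax(st[1:,4]);return c[i],st[i,4],(l==i).astype(np.uint8)
                                                     ~~~~~~~~~^^^^^^^^^^
    return _wrapfunc(a, 'argmax', axis=axis, out=out, **kwds)
    return bound(*args, **kwds)
ValueError: attempt to get argmax of an empty sequence
```

View pics/t5.png

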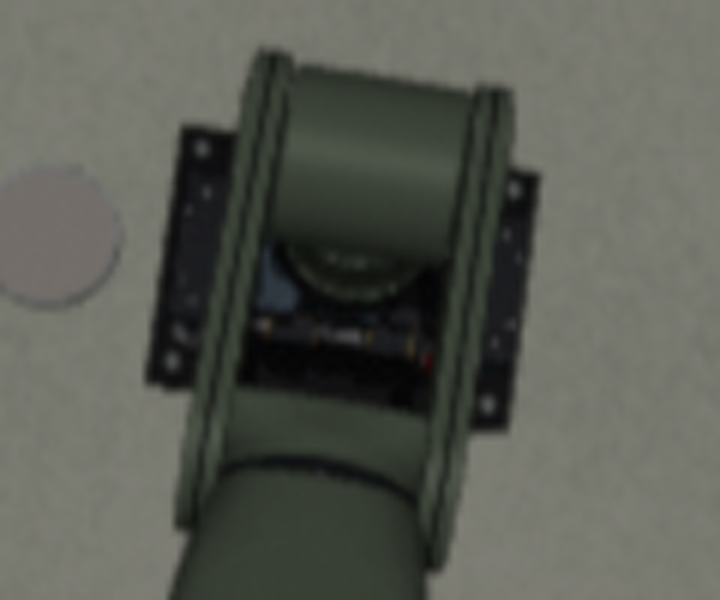

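In scene the fingertips sit about 53 crop px above where the reported TCP projects, roughly 33 mm in z. I'll check the same thing numerically on the start frame, where the gripper was open.

```bash
python3 - <<'E'
from h import *
S=grab('scene')
def rot(d): t=np.radians(d);return np.array([[np.cos(t),-np.sin(t),0],[np.sin(t),np.cos(t),0],[0,0,1]])
for f,p,yaw,w,u0,u1,v0,v1 in(('pics/scene0.png',[231,-526,190.5],23.7,91,140,192,55,100),('now',env.state()['ee_pos'],-7,22.8,215,262,125,172)):
    im=S['frame'] if f=='now' else cv2.imread(f)[:,:,::-1]
    g=cv2.cvtColor(np.ascontiguousarray(im),cv2.COLOR_RGB2GRAY)
    m=g[v0:v1,u0:u1]<75
    print(f,[(u0+i,int(v0+np.where(c)[0].max())) for i,c in enumerate(m.T) if c.any()])
    for o in((16,w/2+13),(-16,w/2+13),(16,w/2),(16,-w/2),(16,-w/2-13)):
        q=np.array(p)+rot(yaw)@np.array([*o,0.]);print(o,[proj(S,q+[0,0,dz]).round(1).tolist() for dz in(0,20,35)])
E
```

```text
pics/scene0.png [(140, 83), (141, 82), (142, 83), (143, 83), (144, 83), (145, 83), (146, 83), (147, 83), (148, 84), (149, 84), (150, 84), (151, 84), (152, 86), (153, 87), (154, 87), (155, 86), (156, 85), (157, 85), (158, 84), (159, 84), (160, 84), (161, 84), (162, 84), (163, 84), (164, 83), (165, 82), (166, 81), (167, 79), (168, 78), (169, 77), (170, 75), (171, 70), (172, 69), (173, 69), (174, 70), (175, 71), (176, 72), (177, 80), (178, 87), (179, 87), (180, 86), (181, 73), (182, 72), (183, 71), (184, 69), (185, 67), (186, 66), (187, 66), (188, 66), (189, 67), (190, 67), (191, 67)]
(16, 58.5) [[181.4, 95.4], [180.8, 90.8], [180.3, 87.2]]
(-16, 58.5) [[183.2, 91.4], [182.6, 86.7], [182.2, 83.2]]
(16, 45.5) [[178.1, 95.3], [177.5, 90.6], [177.0, 87.1]]
(16, -45.5) [[155.0, 94.5], [154.2, 89.9], [153.6, 86.3]]
(16, -58.5) [[151.7, 94.4], [150.9, 89.8], [150.3, 86.2]]
now [(215, 140), (216, 140), (217, 140), (218, 142), (219, 148), (220, 154), (221, 159), (222, 159), (223, 159), (224, 158), (225, 158), (226, 157), (227, 157), (228, 157), (229, 162), (230, 162), (231, 162), (232, 161), (233, 160), (234, 160), (235, 159), (236, 156), (237, 148), (238, 148), (239, 149), (240, 152), (241, 152), (242, 151), (243, 150), (244, 150), (245, 149), (246, 148), (247, 147), (248, 147), (249, 146), (250, 145), (251, 144), (252, 143), (253, 142), (254, 142), (255, 141), (256, 136), (257, 134)]
(16, 24.4) [[231.9, 172.0], [231.5, 166.8], [231.3, 162.8]]
(-16, 24.4) [[238.3, 166.8], [238.1, 161.6], [237.9, 157.7]]
(16, 11.4) [[228.6, 170.5], [228.2, 165.3], [227.9, 161.3]]
(16, -11.4) [[222.8, 167.9], [222.5, 162.7], [222.1, 158.8]]
(16, -24.4) [[219.6, 166.4], [219.2, 161.3], [218.9, 157.3]]
```

An offset of +35 mm in z matches the fingertip rows and columns in both poses. So the real tips are about 35 mm above the reported TCP, and they passed over the 93 mm knob. I'll go back over the knob and descend lower, checking force on the way.

>>> {"method": "send_rows", "body": {
  "grip": [-0.5,-0.5,-0.5,-0.5,-0.5,-0.5,-0.5,-0.5],
  "xyz": [
    [-0.001,-0.02,0],
    [-0.0032,-0.045,-0.02],
    [-0.0032,-0.061,-0.05],
    [-0.0032,-0.061,-0.08],
    [-0.0032,-0.061,-0.105],
    [-0.0032,-0.061,-0.115],
    [-0.0032,-0.061,-0.12],
    [-0.0032,-0.061,-0.12]
  ],
  "yaw": [0,0,0,0,0,0,0,0]
}}

```text
time_s: 5.55
ee_pos: [514.6, -126.2, 69.7]
ee_rot: [-180.0, 0.2, -7.0]
force: [-0.2, 0.7, 1.1]
gripper_width: 23.0
gripper_force: 0.0
```

>>> {"method": "send_rows", "body": {
  "grip": [-0.5,-0.5,-0.5,-0.5,-0.5,-0.5],
  "xyz": [
    [0,0,-0.003],
    [0,0,-0.006],
    [0,0,-0.009],
    [0,0,-0.012],
    [0,0,-0.015],
    [0,0,-0.015]
  ],
  "yaw": [0,0,0,0,0,0]
}}

```text
time_s: 6.05
ee_pos: [515.0, -126.3, 55.5]
ee_rot: [180.0, 0.0, -7.0]
force: [-0.4, -0.1, 0.1]
gripper_width: 22.6
gripper_force: 0.0
```

>>> {"method": "send_rows", "body": {
  "grip": [-0.5,-0.5,-0.5,-0.5,-0.5],
  "xyz": [
    [0,0,-0.003],
    [0,0,-0.006],
    [0,0,-0.009],
    [0,0,-0.009],
    [0,0,-0.009]
  ],
  "yaw": [0,0,0,0,0]
}}

```text
time_s: 6.47
ee_pos: [515.2, -126.5, 46.6]
ee_rot: [180.0, 0.0, -7.0]
force: [0.5, 0.1, -0.3]
gripper_width: 22.9
gripper_force: 0.0
```

There's no contact at a reported z of 46, below the 60 mm plate top, which confirms the offset. I'll start the arc and watch the force.

>>> {"method": "send_rows", "body": {
  "grip": [-0.5,-0.5,-0.5,-0.5,-0.5,-0.5,-0.5,-0.5],
  "xyz": [
    [0.0006,0.004,0],
    [0,0.0065,0],
    [-0.001,0.009,0],
    [-0.002,0.011,0],
    [-0.003,0.0125,0],
    [-0.004,0.015,0],
    [-0.005,0.017,0],
    [-0.006,0.019,0]
  ],
  "yaw": [0,0,0,0,0,0,0,0]
}}

```text
time_s: 7.13
ee_pos: [508.0, -107.9, 46.9]
ee_rot: [179.9, 0.1, -7.0]
force: [-2.9, -4.3, 0.8]
gripper_width: 22.6
gripper_force: 2.3
```

```bash
python3 - <<'E'
from h import *
S=grab('scene');T=grab('top')
a=S['frame'][150:240,165:285,::-1]
cv2.imwrite('pics/sc6.png',cv2.resize(a,None,fx=6,fy=6,interpolation=cv2.INTER_CUBIC));print(env.state()['force'])
E
```

```text
[-2.98282293 -3.85774793  0.80259186]
```

View pics/sc6.png

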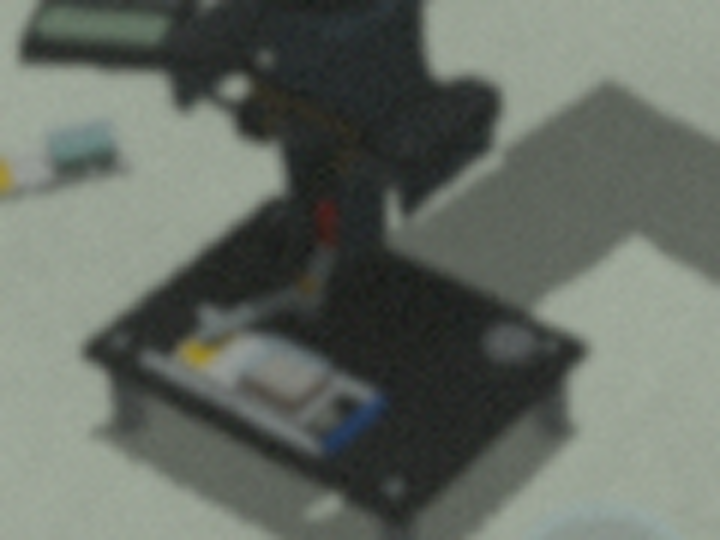

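The red knob (325,220 in the crop) is inside the fingers and the leaf is swinging off the band. I'll continue.

>>> {"method": "send_rows", "body": {
  "grip": [-0.5,-0.5,-0.5,-0.5,-0.5,-0.5,-0.5,-0.5],
  "xyz": [
    [-0.001,0.003,0],
    [-0.0015,0.006,0],
    [-0.002,0.0085,0],
    [-0.002,0.011,0],
    [-0.002,0.0135,0],
    [-0.0018,0.016,0],
    [-0.0015,0.0185,0],
    [-0.001,0.021,0]
  ],
  "yaw": [0,0,0,0,0,0,0,0]
}}

```text
time_s: 7.9
ee_pos: [508.5, -86.1, 46.9]
ee_rot: [-180.0, -0.0, -7.0]
force: [-1.7, -2.0, -0.0]
gripper_width: 22.7
gripper_force: 0.7
```

>>> {"method": "send_rows", "body": {
  "grip": [-0.5,-0.5,-0.5,-0.5,-0.5,-0.5,-0.5,-0.5],
  "xyz": [
    [0.0005,0.003,0],
    [0.0012,0.006,0],
    [0.0022,0.009,0],
    [0.0035,0.012,0],
    [0.005,0.0145,0],
    [0.0065,0.017,0],
    [0.0085,0.02,0],
    [0.0118,0.0235,0]
  ],
  "yaw": [0,0,0,0,0,0,0,0]
}}

```text
time_s: 8.57
ee_pos: [520.1, -62.8, 46.9]
ee_rot: [180.0, 0.0, -7.0]
force: [-1.4, -1.3, -0.9]
gripper_width: 23.0
gripper_force: 0.8
```

>>> {"method": "send_rows", "body": {
  "grip": [-0.5,-0.5,-0.5,-0.5,-0.5,-0.5,-0.5],
  "xyz": [
    [0,0,0],
    [0,0,0],
    [0,-0.002,0],
    [0,-0.003,0.01],
    [0,-0.003,0.03],
    [0,-0.003,0.06],
    [0,-0.003,0.084]
  ],
  "yaw": [0,0,0,0,0,0,0]
}}

```text
time_s: 9.15
ee_pos: [520.4, -66.2, 133.0]
ee_rot: [-180.0, -0.1, -7.0]
force: [0.8, 0.7, 0.2]
gripper_width: 22.8
gripper_force: 0.0
```

```bash
cat >> h.py <<'E'
C=np.array([570.,-72.]);t0=np.radians(-7);R2=np.array([[np.cos(t0),-np.sin(t0)],[np.sin(t0),np.cos(t0)]])
def st(p): return R2.T@(np.asarray(p)[:2]-C)
RED2=((0,85,45),(12,255,255))
def look():
    S=grab('scene');s=env.state();print('t',s['time_s'],np.round(s['ee_pos'],1),'F',np.round(s['force'],1))
    for n,k,z in(('knob',RED2,85),('band',YEL,65)):
        try:
            c,a,_=blob(S,*k,BS);p=st(plane(S,*c,z));print(n,c.round(1),a,'stage',p.round(1), 'q=%.2f'%(.75+np.arctan2(p[1]+30,-(p[0]+15))) if n=='knob' else 'slide y %.1f'%(p[1]+33))
        except ValueError: print(n,'none')
E
python3 -c "
from h import *
look()"
```

```text
t 9.2 [523.8 -66.7 137.9] F [ 1.2 -0.9  3.7]
knob [229.  194.2] 16 stage [-42.3   1.7] q=1.61
band [198.8 207.5] 20 stage [ 46.9 -51.5] slide y -18.5
```

The clip is now well past 1.1 rad and the slide hasn't moved. I'll close the gripper and go to the bare half of the slide, behind the wells.

>>> {"method": "send_rows", "body": {
  "grip": [-1,-1,-1,-1,-1,-1,-1,-1],
  "xyz": [
    [0.02,-0.012,0],
    [0.045,-0.025,0],
    [0.07,-0.04,0],
    [0.0897,-0.0512,0],
    [0.0897,-0.0512,-0.02],
    [0.0897,-0.0512,-0.045],
    [0.0897,-0.0512,-0.065],
    [0.0897,-0.0512,-0.07]
  ],
  "yaw": [0,0,0,0,0,0,0,0]
}}

```text
time_s: 9.87
ee_pos: [607.6, -117.0, 57.9]
ee_rot: [-180.0, 0.3, -7.0]
force: [-0.4, 0.3, -1.1]
gripper_width: 0.4
gripper_force: 0.0
```

>>> {"method": "send_rows", "body": {
  "grip": [-1,-1,-1,-1,-1,-1,-1,-1],
  "xyz": [
    [0,0,-0.003],
    [0,0,-0.006],
    [0,0,-0.009],
    [0,0,-0.012],
    [0,0,-0.015],
    [0,0,-0.018],
    [0,0,-0.021],
    [0,0,-0.021]
  ],
  "yaw": [0,0,0,0,0,0,0,0]
}}

```text
time_s: 10.53
ee_pos: [610.1, -117.2, 42.2]
ee_rot: [180.0, -0.1, -7.0]
force: [-2.9, 0.5, 11.1]
gripper_width: 0.3
gripper_force: 5.6
```

```bash
python3 -c "
from h import *
look()
S=grab('scene');cv2.imwrite('pics/sc7.png',cv2.resize(S['frame'][150:240,165:285,::-1],None,fx=6,fy=6,interpolation=cv2.INTER_CUBIC))"
```

```text
t 10.5833 [ 610.2 -117.2   42.2] F [-3.3  0.3 11.4]
knob [229.2 194. ] 17 stage [-43.6   1.4] q=1.58
band none
```

View pics/sc7.png

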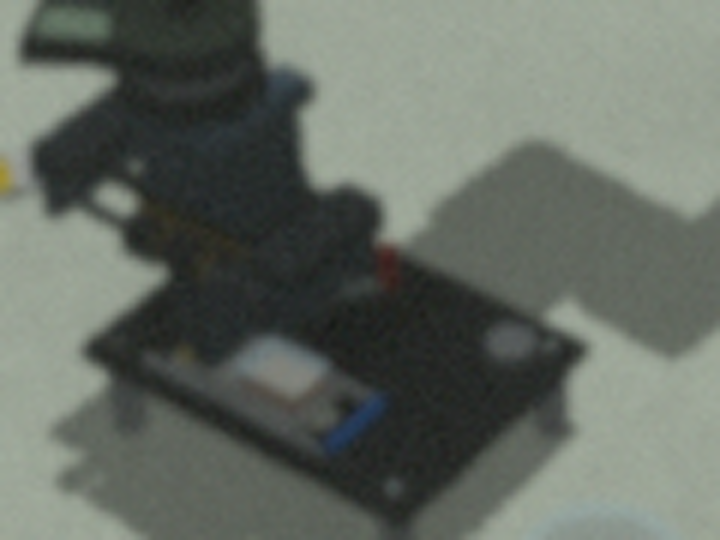

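There's an 11 N contact at a reported z of 42. The closed fingers look to be resting on the bare half just behind the wells, with the band at (185,355) mostly hidden. I'll lift a little and compare the fingertip edges with the predictions.

>>> {"method": "send_rows", "body": {
  "grip": [-1,-1,-1],
  "xyz": [
    [0,0,0.004],
    [0,0,0.008],
    [0,0,0.008]
  ],
  "yaw": [0,0,0]
}}

```text
time_s: 10.88
ee_pos: [610.4, -117.3, 48.7]
ee_rot: [180.0, -0.1, -7.0]
force: [0.3, -0.5, -0.2]
gripper_width: 0.7
gripper_force: 0.0
```

```bash
python3 - <<'E'
from h import *
S=grab('scene');s=env.state();p=s['ee_pos'];print(p,s['force'],s['torque'])
R3=np.eye(3);R3[:2,:2]=R2
for dz in(23,35):
    for o in((16,13.5),(16,-13.5),(-16,13.5),(16,0)):
        print(dz,o,proj(S,p+R3@np.array([*o,dz])).round(1))
g=cv2.cvtColor(S['frame'],cv2.COLOR_RGB2GRAY)
np.set_printoptions(linewidth=200)
print('cols',list(range(188,216,1)))
for v in range(196,218): print(v,g[v,188:216])
# predicted wells -y face corners for slide y=-16
for x in(30,60):
    for z in(65,79): 
        w=C+R2@np.array([x,-15.]);print('well',x,z,proj(S,[*w,z]).round(1))
E
```

```text
[ 610.17593395 -117.24845131   48.22553112] [-0.06594212 -0.18364423 -0.74039858] [0.04891118 0.04833473 0.06247652]
23 (16, 13.5) [201.5 211.7]
23 (16, -13.5) [195.1 208.3]
23 (-16, 13.5) [208.1 206.1]
23 (16, 0) [198.3 210. ]
35 (16, 13.5) [201.1 208.8]
35 (16, -13.5) [194.7 205.5]
35 (-16, 13.5) [207.8 203.3]
35 (16, 0) [197.9 207.1]
cols [188, 189, 190, 191, 192, 193, 194, 195, 196, 197, 198, 199, 200, 201, 202, 203, 204, 205, 206, 207, 208, 209, 210, 211, 212, 213, 214, 215]
196 [156 154 145 136 110  79  56  42  41  39  38  40  43  39  42  46  45  46  49  51  48  43  45  41  35  41  39  39]
197 [151 139 126 107  80  58  45  40  46  35  43  43  44  41  38  39  40  41  45  48  47  46  39  34  38  41  39  39]
198 [137 118  97  70  53  49  40  44  42  40  41  43  39  41  40  45  38  40  42  42  43  39  40  43  38  43  41  44]
199 [115  85  56  48  31  39  43  34  38  42  37  42  39  42  41  42  43  42  43  40  40  41  42  39  38  42  44  39]
200 [85 62 49 41 34 38 39 38 38 44 45 41 41 40 42 42 40 39 41 43 37 39 38 41 41 41 42 40]
201 [56 47 38 40 33 41 43 46 41 43 43 43 39 42 41 41 
[... 1128 characters left out ...]
2  84  89  90  91  93  94 105 112 122 127 128 126 129 131 126 128]
213 [ 40  43  39  43  49  56  65  69  74  77  78  78  81  82  90  87  83  82  87  96 107 117 121 123 124 125 129 126]
214 [ 51  46  51  41  39  44  50  56  64  71  73  76  73  79  79  83  83  78  77  82  86  96 107 116 120 125 125 117]
215 [ 64  62  57  51  41  43  41  45  48  56  65  68  73  74  78  77  78  80  77  74  78  77  89  99 108 114 114 100]
216 [70 75 76 66 59 48 44 39 41 41 45 52 60 68 71 79 79 80 78 78 78 75 76 79 91 94 90 82]
217 [75 82 86 84 75 67 56 45 38 42 36 40 48 56 64 70 75 75 80 77 78 75 78 82 74 80 76 76]
well 30 65 [210.9 209.1]
well 30 79 [210.6 205.8]
well 60 65 [204.7 214.3]
well 60 79 [204.3 211. ]
```

```bash
python3 - <<'E'
from h import *
S=grab('scene');T=grab('top')
for q in(0,1.1,1.2,1.3,1.4,1.5,1.6):
    w=C+R2@np.array([-15-45*np.cos(q-.75),-30+45*np.sin(q-.75)])
    print(q,'scene 66,80,93',[proj(S,[*w,z]).round(1).tolist() for z in(66,80,93)],'top93',proj(T,[*w,93]).round(1))
m=cv2.inRange(hsv(S),*RED2);v,u=np.where(m[175:250,170:275]);print('scene red',sorted(zip((v+175).tolist(),(u+170).tolist())))
m=cv2.inRange(hsv(T),*RED2);v,u=np.where(m[135:200,225:310]);print('top red',sorted(zip((v+135).tolist(),(u+225).tolist())))
s0=cv2.imread('pics/scene0.png')[:,:,::-1].copy();m=cv2.inRange(cv2.cvtColor(s0,cv2.COLOR_RGB2HSV),*RED2);v,u=np.where(m[175:250,170:275]);print('start red',sorted(zip((v+175).tolist(),(u+170).tolist())))
E
```

```text
0 scene 66,80,93 [[215.8, 190.6], [215.5, 187.4], [215.2, 184.3]] top93 [282.5 179.4]
1.1 scene 66,80,93 [[228.3, 194.4], [228.1, 191.1], [227.9, 188.1]] top93 [269.2 180.2]
1.2 scene 66,80,93 [[229.0, 195.1], [228.7, 191.9], [228.5, 188.8]] top93 [268.1 179.6]
1.3 scene 66,80,93 [[229.5, 195.9], [229.3, 192.7], [229.0, 189.6]] top93 [267.  178.8]
1.4 scene 66,80,93 [[229.9, 196.8], [229.6, 193.5], [229.4, 190.5]] top93 [266.1 178. ]
1.5 scene 66,80,93 [[230.1, 197.7], [229.9, 194.4], [229.7, 191.3]] top93 [265.2 177. ]
1.6 scene 66,80,93 [[230.3, 198.5], [230.0, 195.3], [229.8, 192.2]] top93 [264.5 176. ]
scene red [(192, 228), (192, 229), (192, 230), (193, 228), (193, 229), (193, 230), (194, 228), (194, 229), (194, 230), (195, 228), (195, 229), (195, 230), (196, 229), (196, 230)]
top red []
start red [(184, 214), (184, 215), (185, 214), (185, 215), (185, 216), (186, 214), (186, 215), (186, 216), (187, 214), (187, 215), (187, 216), (188, 215), (188, 216), (189, 215), (189, 216)]
```

>>> {"method": "send_rows", "body": {
  "grip": [-1,-1,-1,-1,-1],
  "xyz": [
    [0,0,-0.003],
    [0,0,-0.005],
    [0,0,-0.007],
    [0,0,-0.008],
    [0,0,-0.008]
  ],
  "yaw": [0,0,0,0,0]
}}

```text
time_s: 11.45
ee_pos: [609.6, -117.1, 42.2]
ee_rot: [180.0, -0.0, -7.0]
force: [-4.7, 0.7, 14.4]
gripper_width: 0.5
gripper_force: 7.4
```

```bash
python3 - <<'E'
from h import *
s=env.state();print(s['ee_pos'],s['force'],s['torque'],s['gripper_force'],s['gripper_width'])
E
```

```text
[ 609.61981205 -117.12246077   42.15724231] [-4.72538504  0.65129071 14.3759365 ] [0.2467137  0.89885139 0.02312427] 7.42499515414238 0.4929417457032733
```

The contact must be the finger ends on the bare top (65 mm) at a reported z of about 42. I'll raise to about 3.5 mm above that and push gently along +y, watching the force.

>>> {"method": "send_rows", "body": {
  "grip": [-1,-1,-1,-1,-1,-1,-1,-1],
  "xyz": [
    [0,0,0.004],
    [0,0,0.007],
    [0,0.002,0.007],
    [0.0005,0.004,0.007],
    [0.001,0.007,0.007],
    [0.001,0.009,0.007],
    [0.0015,0.012,0.007],
    [0.0015,0.012,0.007]
  ],
  "yaw": [0,0,0,0,0,0,0,0]
}}

```text
time_s: 12.12
ee_pos: [611.3, -104.4, 46.6]
ee_rot: [-180.0, 0.0, -7.0]
force: [-0.5, 0.3, 0.2]
gripper_width: 0.3
gripper_force: 0.0
```

>>> {"method": "send_rows", "body": {
  "grip": [-1,-1,-1,-1,-1,-1,-1,-1],
  "xyz": [
    [0,0.002,0],
    [0.0005,0.004,0],
    [0.0006,0.005,0],
    [0.0007,0.006,0],
    [0.0009,0.007,0],
    [0.001,0.008,0],
    [0.001,0.008,0],
    [0.001,0.008,0]
  ],
  "yaw": [0,0,0,0,0,0,0,0]
}}

```text
time_s: 12.78
ee_pos: [612.3, -97.1, 46.9]
ee_rot: [-180.0, -0.0, -7.0]
force: [0.3, -0.1, 0.7]
gripper_width: 0.1
gripper_force: 0.0
```

```bash
cat >> h.py <<'E'
def well():
    # pale orange contents centroid in scene, on plane z=74
    S=grab('scene');m=cv2.inRange(hsv(S),(0,18,95),(14,90,255));k=np.zeros_like(m);k[195:232,198:240]=m[195:232,198:240]
    n,l,s,c=cv2.connectedComponentsWithStats(k)
    i=1+np.argmax(s[1:,4]) if n>1 else 0
    b,a,_=blob(S,*BLU,BS)
    print('well',c[i].round(1),s[i,4],st(plane(S,*c[i],72)).round(1),'stop',b.round(1),a)
E
python3 - <<'E'
from h import *
look();well()
s=cv2.imread('pics/scene0.png')[:,:,::-1].copy();h=cv2.cvtColor(s,cv2.COLOR_RGB2HSV);print(h[212:216,208:216].tolist())
E
```

```text
t 12.8333 [612.4 -97.2  46.9] F [ 0.1 -0.2  0.1]
knob none
band [198.7 209. ] 7 stage [ 52.4 -47. ] slide y -14.0
well [255.5 191.5] 196608 [-115.2   53.9] stop [224.5 219.3] 6
[[[40, 13, 114], [39, 15, 119], [36, 21, 121], [39, 15, 121], [45, 17, 122], [51, 21, 123], [40, 19, 123], [41, 17, 122]], [[30, 20, 103], [40, 21, 109], [34, 16, 115], [30, 20, 117], [45, 13, 118], [45, 17, 121], [49, 17, 122], [41, 17, 122]], [[13, 26, 89], [26, 23, 90], [30, 18, 101], [34, 16, 109], [39, 16, 115], [43, 15, 121], [35, 13, 118], [43, 15, 116]], [[20, 39, 79], [23, 29, 80], [24, 30, 86], [30, 22, 93], [35, 15, 103], [42, 12, 108], [26, 19, 107], [30, 23, 99]]]
```

>>> {"method": "send_rows", "body": {
  "grip": [-1,-1,-1,-1,-1,-1,-1,-1],
  "xyz": [
    [0.0001,0.001,0],
    [0.0002,0.002,0],
    [0.0004,0.003,0],
    [0.0005,0.004,0],
    [0.0006,0.005,0],
    [0.0007,0.006,0],
    [0.0009,0.007,0],
    [0.001,0.008,0]
  ],
  "yaw": [0,0,0,0,0,0,0,0]
}}

```text
time_s: 13.55
ee_pos: [613.3, -89.1, 46.9]
ee_rot: [180.0, -0.0, -7.0]
force: [0.0, -1.3, 0.5]
gripper_width: 0.6
gripper_force: 0.3
```

```bash
python3 - <<'E'
from h import *
S=grab('scene');s0=cv2.imread('pics/scene0.png')[:,:,::-1]
g=cv2.cvtColor(S['frame'],cv2.COLOR_RGB2GRAY).astype(int);g0=cv2.cvtColor(s0.copy(),cv2.COLOR_RGB2GRAY).astype(int)
print(env.state()['ee_pos'],env.state()['force'])
# profile along channel centre line at z=65: and at z=79
for x,z in((45,65),(45,79)):
  for im,n in((g0,'start'),(g,'now')):
    pr=[]
    for y in range(-64,52,4):
        u,v=proj(S,[*(C+R2@np.array([x,y])),z]);pr.append(int(cv2.getRectSubPix(im.astype(np.float32),(1,1),(u,v))[0,0]))
    print(x,z,n,pr)
print(list(range(-64,52,4)))
E
```

```text
[613.36472373 -88.92336203  46.88050542] [ 0.57473716 -0.45049523  0.44675686]
45 65 start [85, 111, 120, 122, 116, 108, 96, 82, 90, 103, 111, 113, 113, 115, 114, 114, 112, 115, 111, 101, 85, 84, 96, 94, 83, 69, 59, 51, 50]
45 65 now [36, 34, 38, 51, 69, 72, 62, 55, 45, 40, 43, 53, 76, 100, 111, 120, 121, 123, 121, 123, 123, 121, 111, 93, 81, 77, 71, 57, 47]
45 79 start [42, 50, 71, 95, 115, 123, 121, 114, 106, 98, 91, 95, 107, 115, 118, 119, 119, 119, 119, 120, 120, 113, 100, 82, 88, 93, 80, 57, 56]
45 79 now [37, 39, 45, 45, 46, 43, 45, 48, 43, 39, 39, 40, 40, 42, 61, 84, 106, 119, 125, 128, 127, 126, 127, 129, 126, 112, 92, 80, 77]
[-64, -60, -56, -52, -48, -44, -40, -36, -32, -28, -24, -20, -16, -12, -8, -4, 0, 4, 8, 12, 16, 20, 24, 28, 32, 36, 40, 44, 48]
```

The slide is moving: the well block's front edge has gone about +12 mm and roughly 7 mm remain. I'll continue slowly until the force rises.

>>> {"method": "send_rows", "body": {
  "grip": [-1,-1,-1,-1,-1,-1],
  "xyz": [
    [0.0001,0.001,0],
    [0.0002,0.002,0],
    [0.0004,0.003,0],
    [0.0005,0.004,0],
    [0.0006,0.005,0],
    [0.0006,0.005,0]
  ],
  "yaw": [0,0,0,0,0,0]
}}

```text
time_s: 14.1
ee_pos: [614.0, -84.0, 46.9]
ee_rot: [-180.0, -0.0, -7.0]
force: [-0.5, 0.3, 0.6]
gripper_width: 0.2
gripper_force: 0.1
```

>>> {"method": "send_rows", "body": {
  "grip": [-1,-1,-1,-1],
  "xyz": [
    [0.0001,0.001,0],
    [0.0002,0.002,0],
    [0.0002,0.002,0],
    [0.0002,0.002,0]
  ],
  "yaw": [0,0,0,0]
}}

```text
time_s: 14.43
ee_pos: [614.1, -82.9, 47.0]
ee_rot: [179.9, -0.0, -7.0]
force: [-0.3, -3.6, 0.8]
gripper_width: 0.6
gripper_force: 2.1
```

>>> {"method": "send_rows", "body": {
  "grip": [-1,-1,-1,-1,-1],
  "xyz": [
    [0.0001,0.001,0],
    [0.0002,0.0018,0],
    [0.0002,0.0018,0],
    [0.0002,0.0018,0],
    [0.0002,0.0018,0]
  ],
  "yaw": [0,0,0,0,0]
}}

```text
time_s: 14.85
ee_pos: [614.2, -82.7, 47.3]
ee_rot: [179.8, -0.0, -6.9]
force: [-1.5, -8.6, 1.9]
gripper_width: 0.4
gripper_force: 4.5
```

```bash
python3 - <<'E'
from h import *
S=grab('scene');g=cv2.cvtColor(S['frame'],cv2.COLOR_RGB2GRAY).astype(np.float32)
for z in(65,79):
    print(z,[int(cv2.getRectSubPix(g,(1,1),tuple(proj(S,[*(C+R2@np.array([45,y])),z])))[0,0]) for y in range(-64,52,4)])
E
```

```text
65 [38, 40, 35, 35, 49, 64, 78, 74, 63, 50, 43, 42, 45, 63, 86, 105, 113, 119, 120, 122, 123, 124, 123, 121, 108, 89, 75, 71, 61]
79 [38, 41, 46, 45, 47, 46, 47, 48, 51, 46, 38, 37, 40, 43, 42, 49, 69, 96, 115, 122, 126, 127, 126, 126, 126, 123, 115, 92, 80]
```

The slide is home: 8.6 N with no further motion, and the block's edge is about 19 mm on from the start. I'll back off, lift and return to the knob.

>>> {"method": "send_rows", "body": {
  "grip": [-1,-1,-1,-1,-1,-1,-0.5,-0.5],
  "xyz": [
    [0,-0.003,0],
    [-0.001,-0.008,0],
    [-0.001,-0.008,0.01],
    [-0.001,-0.008,0.04],
    [-0.001,-0.008,0.075],
    [-0.015,-0.005,0.085],
    [-0.04,0,0.085],
    [-0.065,0.008,0.085]
  ],
  "yaw": [0,0,0,0,0,0,0,0]
}}

```text
time_s: 15.57
ee_pos: [549.9, -72.1, 133.6]
ee_rot: [-180.0, -0.2, -7.0]
force: [-0.6, 1.0, -0.2]
gripper_width: 10.8
gripper_force: 0.0
```

>>> {"method": "send_rows", "body": {
  "grip": [-0.5,-0.5,-0.5,-0.5,-0.5,-0.5],
  "xyz": [
    [-0.018,0.004,0],
    [-0.0292,0.0064,0],
    [-0.0292,0.0064,0],
    [-0.0292,0.0064,0],
    [-0.0292,0.0064,-0.01],
    [-0.0292,0.0064,-0.02]
  ],
  "yaw": [0,0,0,0,0,0]
}}

```text
time_s: 16.07
ee_pos: [521.7, -66.1, 111.7]
ee_rot: [-180.0, -0.1, -7.0]
force: [-0.7, 0.2, 0.1]
gripper_width: 22.6
gripper_force: 0.0
```

```bash
python3 -c "
from h import *
look();print(env.state()['gripper_width'])"
```

```text
t 16.1167 [519.4 -65.9 108.9] F [-1.   0.2 -0.7]
knob [228.9 194.3] 14 stage [-41.9   1.5] q=1.61
band [203.6 209.5] 24 stage [ 45.2 -32.5] slide y 0.5
22.84995266314846
```

The slide is home: the band moved +19 mm, and the same bias that read -18.5 at the start now reads 0.5. I'll descend around the knob.

>>> {"method": "send_rows", "body": {
  "grip": [-0.5,-0.5,-0.5,-0.5,-0.5,-0.5,-0.5,-0.5],
  "xyz": [
    [0,0,-0.015],
    [0,0,-0.03],
    [0,0,-0.038],
    [0,0,-0.045],
    [0,0,-0.052],
    [0,0,-0.058],
    [0,0,-0.064],
    [0,0,-0.064]
  ],
  "yaw": [0,0,0,0,0,0,0,0]
}}

```text
time_s: 16.78
ee_pos: [519.5, -65.9, 46.9]
ee_rot: [180.0, 0.1, -7.0]
force: [-0.4, -0.7, -0.7]
gripper_width: 23.1
gripper_force: 0.0
```

>>> {"method": "send_rows", "body": {
  "grip": [-0.5,-0.5,-0.5,-0.5,-0.5,-0.5,-0.5,-0.5],
  "xyz": [
    [-0.002,-0.005,0],
    [-0.004,-0.009,0],
    [-0.006,-0.013,0],
    [-0.0085,-0.018,0],
    [-0.0112,-0.023,0],
    [-0.0125,-0.027,0],
    [-0.0135,-0.0305,0],
    [-0.014,-0.034,0]
  ],
  "yaw": [0,0,0,0,0,0,0,0]
}}

```text
time_s: 17.45
ee_pos: [506.1, -100.6, 48.1]
ee_rot: [180.0, -0.0, -7.0]
force: [-0.9, 1.6, 0.1]
gripper_width: 22.9
gripper_force: 0.8
```

>>> {"method": "send_rows", "body": {
  "grip": [-0.5,-0.5,-0.5,-0.5,-0.5,-0.5,-0.5,-0.5],
  "xyz": [
    [-0.0003,-0.003,0],
    [-0.0004,-0.006,0],
    [-0.0003,-0.0085,0],
    [0,-0.0113,0],
    [0.0006,-0.014,0],
    [0.0012,-0.0165,0],
    [0.002,-0.019,0],
    [0.0025,-0.021,0]
  ],
  "yaw": [0,0,0,0,0,0,0,0]
}}

```text
time_s: 18.12
ee_pos: [508.7, -121.2, 47.9]
ee_rot: [-180.0, 0.0, -7.0]
force: [-0.7, 4.0, 1.0]
gripper_width: 22.6
gripper_force: 2.1
```

```bash
python3 -c "
from h import *
look()
S=grab('scene');m=cv2.inRange(hsv(S),*RED2);v,u=np.where(m[175:250,170:275]);print(sorted(zip((v+175).tolist(),(u+170).tolist())))
for q in (0,.2,.3,.4,.6):print(q,[proj(S,[*(C+R2@np.array([-15-45*np.cos(q-.75),-30+45*np.sin(q-.75)])),z]).round(1).tolist() for z in(66,93)])"
```

```text
t 18.1667 [ 508.7 -121.1   47.8] F [-0.8  2.2  1.3]
knob none
band [203.6 209.5] 24 stage [ 45.2 -32.5] slide y 0.5
[]
0 [[215.8, 190.6], [215.2, 184.3]]
0.2 [[218.5, 190.6], [217.9, 184.3]]
0.3 [[219.8, 190.7], [219.3, 184.4]]
0.4 [[221.1, 190.9], [220.6, 184.6]]
0.6 [[223.6, 191.5], [223.1, 185.2]]
```

The force has risen to about 4 N, so the toe is at the slide's end edge. I'll continue slowly to q≈0.

>>> {"method": "send_rows", "body": {
  "grip": [-0.5,-0.5,-0.5,-0.5,-0.5,-0.5,-0.5,-0.5],
  "xyz": [
    [0.0006,-0.0015,0],
    [0.0012,-0.003,0],
    [0.002,-0.0045,0],
    [0.0028,-0.006,0],
    [0.0036,-0.0075,0],
    [0.0045,-0.009,0],
    [0.0055,-0.0105,0],
    [0.0055,-0.0105,0]
  ],
  "yaw": [0,0,0,0,0,0,0,0]
}}

```text
time_s: 18.88
ee_pos: [514.5, -132.0, 47.9]
ee_rot: [180.0, -0.0, -7.0]
force: [-0.8, 1.6, -0.2]
gripper_width: 22.9
gripper_force: 0.8
```

>>> {"method": "send_rows", "body": {
  "grip": [-0.5,-0.5,-0.5,-0.5,-0.5,-0.5,-0.5,-0.5],
  "xyz": [
    [0,0.003,0],
    [0,0.0055,0],
    [0,0.0055,0.015],
    [0,0.0055,0.035],
    [0,0.0055,0.07],
    [-0.03,0.0055,0.1],
    [-0.065,0.0055,0.13],
    [-0.1,0.0055,0.15]
  ],
  "yaw": [0,0,0,0,0,0,0,0]
}}

```text
time_s: 19.55
ee_pos: [418.1, -126.5, 198.2]
ee_rot: [179.9, -0.2, -6.9]
force: [0.3, -1.0, 0.3]
gripper_width: 22.5
gripper_force: 0.0
```

>>> {"method": "send_rows", "body": {
  "grip": [-0.5,-0.5,-0.5,-0.5,-0.5,-0.5],
  "xyz": [
    [-0.02,-0.03,0],
    [-0.04,-0.06,0],
    [-0.06,-0.09,0],
    [-0.08,-0.12,0],
    [-0.09,-0.15,0],
    [-0.1,-0.18,0]
  ],
  "yaw": [0,0,0,0,0,0]
}}

```text
time_s: 20.05
ee_pos: [316.4, -307.7, 196.6]
ee_rot: [179.9, -0.1, -7.0]
force: [1.5, -0.2, -0.3]
gripper_width: 22.9
gripper_force: 0.0
```

```bash
python3 - <<'E'
from h import *
look()
S=grab('scene','sc8.png');T=grab('top','t8.png')
for n,f,B in(('S',S,BS),('T',T,BT)):
    for k in(RED2,YEL):
        try:
            c,a,m=blob(f,*k,B);print(n,c.round(1),a,st(plane(f,*c,88 if k is RED2 else 65)).round(1))
        except ValueError: print('none')
np.set_printoptions(linewidth=220)
g=cv2.cvtColor(T['frame'],cv2.COLOR_RGB2GRAY)
print(list(range(264,292)))
for v in range(146,182): print(v,g[v,264:292])
for q in(-.1,0,.1):
    w=C+R2@np.array([-15+60*np.cos(q),-30-60*np.sin(q)]);k=C+R2@np.array([-15-45*np.cos(q-.75),-30+45*np.sin(q-.75)])
    print(q,'toe top',proj(T,[*w,72]).round(1),'scene',proj(S,[*w,72]).round(1),'knob top',proj(T,[*k,93]).round(1),'scene',proj(S,[*k,80]).round(1))
E
```

```text
t 20.1 [ 315.6 -313.   196.6] F [ 0.1 -4.9  0.8]
knob [214.8 186.3] 16 stage [-46.5 -61.9] q=-0.04
band [201.9 211.3] 7 stage [ 54.6 -31.6] slide y 1.4
S [214.8 186.2] 16 [-44.1 -59.5]
S [201.9 211.3] 7 [ 54.6 -31.6]
T [282.5 179.3] 13 [-46.6 -60.8]
T [277.6 151.6] 8 [ 56.1 -31.6]
[264, 265, 266, 267, 268, 269, 270, 271, 272, 273, 274, 275, 276, 277, 278, 279, 280, 281, 282, 283, 284, 285, 286, 287, 288, 289, 290, 291]
146 [ 88  87  84  82  68  64  51  42  41  42  38  35  35  40  45  44  47  59  73  77  92  94  94  95 102 108 109 110]
147 [113 112 114 114 103 102  93  86  86  86  81  67  66  66  53  42  40  35  38  36  38  39  43  47  60  74  76  77]
148 [107 104 107 110 113 110 108 101 101 103 105  96  96 102  93  87  85  82  79  66  64  52  41  41  41  37  30  29]
149 [100  99 100 104 115 110 109 102 101 104 108 109 102 110 106 101 101  98 100  94  98  91  84  84  84  77  37  18]
150 [102 103 104 108 120 119 119 119 119 119 119 117 106 106 102  97  98  67  71  77  87  88  90  91  97  95  47  18]
151 [102 102 104 109 121 121 121 121 122 121 120 115 108 104 109 112 110  45  26  30  3
[... 2576 characters left out ...]
7 18 18 17 16 18 16 17 18 17 31 65 92 92 70 39 23 18 17 17 17 17 17 19 18]
178 [17 17 17 17 18 18 16 17 16 17 17 16 17 19 39 78 89 73 49 35 24 18 17 18 18 16 16 17]
179 [17 19 18 18 17 17 17 18 18 17 17 17 17 18 24 50 72 47 46 41 30 18 17 18 16 17 18 18]
180 [16 18 16 17 17 18 19 17 18 16 17 16 17 17 18 24 42 29 36 37 26 18 18 18 18 17 18 18]
181 [17 18 16 18 16 17 17 17 18 19 19 16 18 17 19 18 20 16 20 24 19 18 18 17 19 19 18 17]
-0.1 toe top [275.2 154. ] scene [205.6 208.9] knob top [283.5 178.6] scene [214.1 187.5]
0 toe top [276.9 154.1] scene [204.1 208.2] knob top [282.5 179.4] scene [215.5 187.4]
0.1 toe top [278.6 154.4] scene [202.7 207.4] knob top [281.4 180.1] scene [216.8 187.3]
```

In both views the knob is at q≈0.00. The leaf is over the band (column 277 in top) and the slide's rear edge is at the home position (column 280.3, predicted 280.2). The arm is clear, so I'll let it settle and hand in.

>>> {"method": "send_rows", "body": {
  "grip": [-0.5,-0.5,-0.5,-0.5],
  "xyz": [
    [0,0,0],
    [0,0,0],
    [0,0,0],
    [0,0,0]
  ],
  "yaw": [0,0,0,0]
}}

```text
time_s: 20.53
ee_pos: [317.8, -305.2, 196.0]
ee_rot: [180.0, -0.0, -6.9]
force: [-1.2, 1.0, 1.0]
gripper_width: 23.1
gripper_force: 0.0
```

```bash
python3 -c "
from h import *
print(env.job_done())"
```

```text
the job is handed in; nothing more can be done
None
```

The job is handed in at about 20.5 s with no verdict returned: the clip was swung clear, the slide pushed firmly home against the blue stop, and by the last images the clip is back at about 0 rad with its toe on the yellow band and the arm clear.

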